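# Open the calibration-gas valve with the T-key

## Robot

A 6-joint arm with a two-finger parallel gripper is mounted at the origin on the work surface. World frame = base frame: x ahead of the robot, y to its left, z up, the work surface at z = 0. Lengths are in m, angles in rad, forces in N, time in s.
With the tool pointing down it reaches from about 0.3 to 0.775 m from the base axis. Payload 14.6 kg.
Tool frame: the origin (TCP) lies midway between the tips of the shut fingers; the grasp point (between the pads) lies 19 mm behind it (ctrl.tcp_to_grasp is the distance from the TCP to the grasp point, in m); x points along the fingers, y is the direction in which the jaws open and shut, and the axes are right-handed (so a half turn about x gives the same grasp; the last joint's range is limited). The gripper opens to 94 mm and grips with 3 to 60 N. Pads are 16 mm wide; open, the fingers measure 119 mm over their backs; the gripper's body (75 mm by 177 mm) begins 78 mm behind the grasp point.
Start: joints at [1.159, 0.3, 1.521, -0, 1.321, -0.067], TCP at [0.186, 0.518, 0.205] pointing down, gripper open.
Joint ranges: [-3.03, 3.03], [-0.79, 2.21], [0.23, 2.52], [-1.04, 4.18], [0, 3.07], [-2.55, 2.55]. Speed limits (rad/s): [2.22, 2.22, 2.57, 3.14, 3.14, 3.14].

## Interface

Orientations are given as [roll, pitch, yaw] about the fixed x, y, z axes, in that order (R = Rz(yaw) Ry(pitch) Rx(roll)).
In Python, from station import ctrl gives the robot as it stands.
- The arm moves only by the tool jog_arm, never from a script. Its argument "rows" is one flat list of numbers, 7 for each row, row after row: the shift along the world's x, y, z in m, then the turn, a rotation vector about the world's x, y, z in degrees, then the closure, from 0 (fully open) to 1 (shut). A call has 1 to 8 rows; each row shifts and turns the commanded pose from where the row before left it; what a row does not reach is not made up. A row lasts 1/12 s, in which the tool goes at most 41.7 mm and 7.16 degrees, less where a joint would pass 70% of its speed; a pose out of reach is approached as far as the arm can. A call with a gripper value outside its range is refused whole. The fingers move at their own pace and stop on an object; "squeeze" is the grip in N (left out, the last holds). Time passes only in rows, so rows that do not move let the fingers close. It gives the time, the measured TCP pose, the force and the opening at its end, in the units of the state.
- ctrl.get_obs(): the state, without advancing time (a new reading comes with each control period).
- ctrl.camera(name): name is "scene" or "side" or "wrist"; returns (picture, depth): 480x640x3 uint8, red, green, blue; 480x640 float32, m along the optical axis (not along the pixel's ray), 0 where there is no reading.
- ctrl.camera_model(name): a dict with "K" (3x3 intrinsics, pixels), "extrinsics" (4x4, takes a point from camera to world coordinates). Camera axes: x right, y down, z forward; pixel columns grow to the right and rows downward; lengths in m; the calibration is good to about 2 mm. The wrist camera is an equidistant fisheye: a pixel r from the principal point sees the ray r / f radians off the axis. A picture is of the moment at which its call begins: read the wrist's pose just before it. camera_model takes no time and is no camera call; for the wrist camera it gives the pose at the moment of the call.
- ctrl.hand_in(): hands the job in, once; it reports no verdict.
The state is a dict: "time_s": time; "qpos": joint angles; "joint_vel": joint speeds; "tau": joint torques, N m; "ee_pos": TCP position; "eef_rot": TCP orientation; "force": force on the tool from outside, world axes, zero at the start; "moment": the same for the moment, N m; "grip_width": finger opening in m.
Only numpy, scipy, OpenCV 4.12 (cv2) and the standard library are available. Lean on these libraries where they do the work, as an engineer would, in place of code of your own. Each camera call takes 0.05 s, during which the arm holds its last target.

## Task

Take the orange-handled T-key from its grey holder, lower it down the shaft of the valve box with the yellow collar until it is fully down over the square brass stem at the bottom, and turn the stem anticlockwise (seen from above) to its stop, about a sixth of a turn, to open the calibration gas. Leave the key standing upright on the open valve, let go of it, and leave the valve in the blue-collared box shut.

Things in the scene. Friction and masses are not known exactly. Their poses are not given: they have to be found in the camera images.
- key_grip (a point): Centre of the T-key's orange crossbar: 100 mm long (x), 14 thick (y), 26 high (z), 175 mm above the key's foot. Below, a 14 mm round shank, then a 40 mm square, 50 mm high steel socket in line with the bar; pocket in its foot 32 mm square, 40 deep. 0.3 kg. Stands at any yaw in a fixed grey open holder 46 mm high, floor 6 mm; holder and boxes may lie in any order.
- yellow_stem (a point): Centre of the brass stem's top, on the axis of the yellow-collared box's shaft; turns with the stem (x, y square to its faces). Stem 24 mm square, 25 high, then a 12 mm pyramid. White box 110 mm square, fixed, top 140 mm above the table; shaft 72 mm square, floor 10 mm above the table. Key fits in 4 yaws, play 4 mm and about 25 degrees each way; fully down its bar centre is at height 185 mm.
- yellow_valve (a joint): Angle (rad) of the stem in the yellow-collared box: 0 shut (stem's faces parallel to the box's sides), grows anticlockwise seen from above, 1.05 at the stop (open). Starts between 0 and 0.15. Takes about 0.1 N m to turn and stays where it is left.
- blue_valve (a joint): Angle (rad) of the stem in the second valve box, alike but for its blue collar: 0 shut, 1.05 open. Starts between 0 and 0.15; leave it alone.

How it is judged:
By the outcome, as a careful person would: the job done as asked, in the order asked, and still so for the second after the job is handed in, with the robot touching nothing.
It also fails if it takes over 45 s, if anything falls off the work surface, if the arm or the gripper's body presses on something with over 40 N, if the wrist force passes 120 N, or if a joint passes its speed limit or range.

## Working session

There is one attempt and no reset: what is moved stays moved. The work goes in short steps, Python scripts to look and compute and a tool call to move; the robot and the scene stay as the last step left them, time stands still between calls to the robot, and variables do not carry over. Pictures are saved under pics/ and viewed, and the job is handed in when it is done.

Besides the shell and the picture viewer there is one more tool, called after "Call:" by a JSON object that holds its "name" and its "arguments". jog_arm: Moves the arm, as the interface text tells. Its arguments: {"type":"object","properties":{"rows":{"type":"array"},"squeeze":{"type":"number"}},"required":["rows"]}

```bash
mkdir -p pics; ls; python3 - <<'E'
from station import ctrl
import cv2,numpy as np
o=ctrl.get_obs();print({k:np.round(v,3) for k,v in o.items()})
for n in ["scene","side","wrist"]:
    m=ctrl.camera_model(n);print(n,np.round(m["K"],1).tolist(),np.round(m["extrinsics"],3).tolist())
    p,d=ctrl.camera(n);cv2.imwrite(f"pics/{n}0.png",p[:,:,::-1]);np.savez(f"{n}0.npz",p=p,d=d,K=m["K"],E=m["extrinsics"])
E
```

```text
pics
{'time_s': np.float64(0.0), 'qpos': array([ 1.159,  0.3  ,  1.522,  0.   ,  1.321, -0.067]), 'joint_vel': array([ 0.001,  0.   , -0.   ,  0.002, -0.002, -0.001]), 'tau': array([-0.0000e+00, -5.3180e+01, -3.5274e+01,  7.1000e-02,  2.4000e-02,
       -0.0000e+00]), 'ee_pos': array([0.186, 0.517, 0.205]), 'eef_rot': array([-1.646,  1.57 , -1.991]), 'force': array([ 0.336, -0.289, -0.507]), 'moment': array([ 0.004,  0.012, -0.015]), 'grip_width': np.float64(0.094)}
scene [[500.8, 0.0, 314.3], [0.0, 500.8, 242.2], [0.0, 0.0, 1.0]] [[-0.061, 0.766, -0.64, 1.076], [0.998, 0.055, -0.029, 0.041], [0.012, -0.64, -0.768, 0.769], [0.0, 0.0, 0.0, 1.0]]
side [[576.7, 0.0, 322.4], [0.0, 576.7, 244.6], [0.0, 0.0, 1.0]] [[-0.567, 0.477, -0.672, 1.159], [0.824, 0.31, -0.475, 0.467], [-0.018, -0.822, -0.569, 0.666], [0.0, 0.0, 0.0, 1.0]]
wrist [[371.6, 0.0, 320.8], [0.0, 371.6, 233.4], [0.0, 0.0, 1.0]] [[0.338, 0.915, 0.22, 0.122], [0.941, -0.328, -0.08, 0.54], [-0.001, 0.234, -0.972, 0.384], [0.0, 0.0, 0.0, 1.0]]
```

View pics/scene0.png

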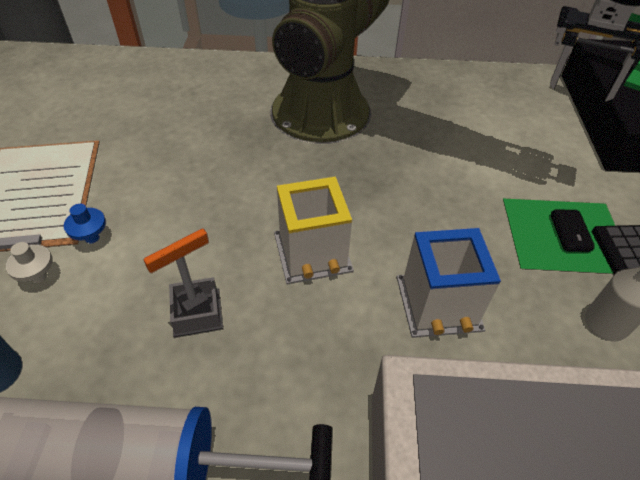

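View pics/side0.png

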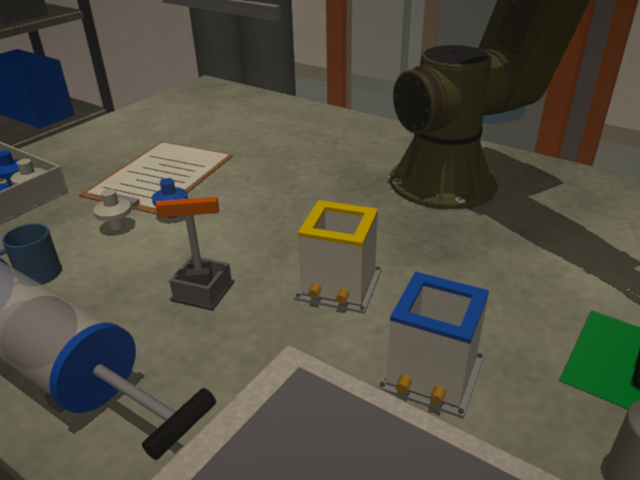

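View pics/wrist0.png

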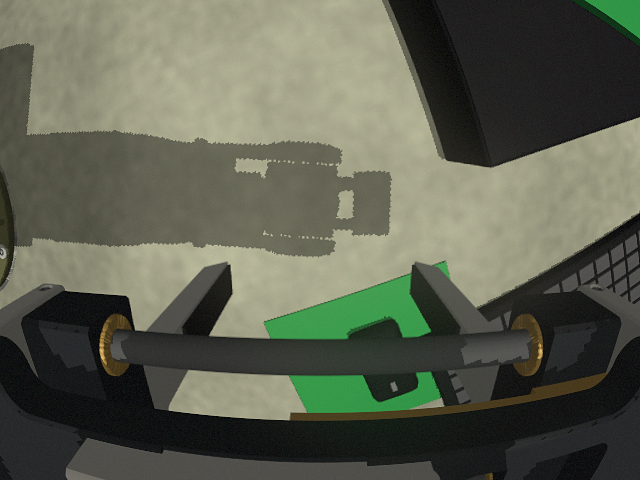

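Scene view: the orange bar is near (177,250) over the grey holder at (195,305). The yellow collar is at (314,203) and the blue one at (455,257). Next I measure them.

```bash
cat > h.py <<'E'
import numpy as np,cv2
def load(n):
    z=np.load(n+".npz");return z["p"],z["d"],z["K"],z["E"]
def mask(p,name):
    h=cv2.cvtColor(p,cv2.COLOR_RGB2HSV)
    lo,hi={"orange":((4,190,90),(14,255,255)),"yellow":((24,170,100),(34,255,255)),"blue":((105,170,80),(120,255,255))}[name]
    m=cv2.inRange(h,np.array(lo),np.array(hi))
    n,l,s,c=cv2.connectedComponentsWithStats(m)
    return l,s
def pts(d,K,E,m):
    v,u=np.nonzero(m&(d>0));z=d[v,u]
    P=np.c_[(u-K[0,2])/K[0,0]*z,(v-K[1,2])/K[1,1]*z,z]
    return P@E[:3,:3].T+E[:3,3]
def plane(uv,K,E,h):
    uv=np.atleast_2d(uv);r=np.c_[(uv[:,0]-K[0,2])/K[0,0],(uv[:,1]-K[1,2])/K[1,1],np.ones(len(uv))]@E[:3,:3].T
    return E[:3,3]+r*((h-E[2,3])/r[:,2])[:,None]
E
python3 - <<'E'
from h import *
for n in ["scene0","side0"]:
    p,d,K,E=load(n)
    for c in ["orange","yellow","blue"]:
        l,s=mask(p,c)
        for i in range(1,len(s)):
            if s[i,4]<400: continue
            P=pts(d,K,E,l==i); 
            print(n,c,s[i],"lo",np.percentile(P,2,0).round(3),"hi",np.percentile(P,98,0).round(3))
            zt=np.percentile(P[:,2],95); T=P[P[:,2]>zt-.004]
            r=cv2.minAreaRect((T[:,:2]*1000).astype(np.float32)); print("   top z",zt.round(4),"rect",np.round(r[0],1),np.round(r[1],1),round(r[2],1), "n",len(T))
            if c=="yellow" or c=="blue":
                cs,_=cv2.findContours((l==i).astype(np.uint8),cv2.RETR_CCOMP,2)
                for q in cs:
                    if cv2.contourArea(q)>300:
                        Q=plane(q[:,0].astype(float),K,E,.140 if 1 else 0); r=cv2.minAreaRect((Q[:,:2]*1000).astype(np.float32)); print("   contour@.14",np.round(r[0],1),np.round(r[1],1),round(r[2],1))
E
```

```text
scene0 orange [ 144  229   64   43 1007] lo [ 0.59  -0.22   0.175] hi [ 0.653 -0.148  0.196]
   top z 0.1957 rect [ 619.3 -185.4] [15.9 97.6] 42.2 n 490
scene0 yellow [ 277  177   75   54 1650] lo [ 0.403 -0.05   0.138] hi [0.522 0.069 0.143]
   top z 0.1425 rect [461.3   9.5] [112.5 110.2] 16.7 n 1583
   contour@.14 [461.7   9.1] [111.3 110.4] 16.9
   contour@.14 [460.5   8.8] [77.2 75.2] 16.8
scene0 blue [ 64 204  40  34 851] lo [ 0.428 -0.463  0.049] hi [ 0.493 -0.397  0.086]
   top z 0.086 rect [ 458.7 -430.1] [29.  26.3] 75.5 n 139
   contour@.14 [ 534.2 -376.1] [73.  65.3] 71.8
scene0 blue [ 416  229   84   59 2167] lo [0.509 0.19  0.138] hi [0.622 0.302 0.143]
   top z 0.1426 rect [564.9 245.5] [112.2 109.7] 9.2 n 2047
   contour@.14 [565.6 245.5] [112.3 109.9] 9.3
   contour@.14 [564.5 245.4] [75.1 75.6] 9.7
scene0 blue [175 407  28  73 850] lo [ 0.83  -0.128  0.115] hi [ 0.919 -0.114  0.141]
   top z 0.1403 rect [ 881.6 -121.3] [48.2 14.9] 0.3 n 380
   contour@.14 [ 880.5 -119.1] [18.5 86.8] 88.9
side0 orange [156 198  62  19 907] lo [ 0.592 -0.216  0.172] hi [ 0.654 -0.146  0.195]
   top z 0.195 rect [ 620.2 -183.2] [14.6 96.5] 40.2 n 287
side0 yellow [ 299  200   78   46 1563] lo [ 0.405 -0.048  0.135] hi [0.526 0.072 0.142]
   top z 0.1418 rect [462.7   9.8] [115.1 111.1] 16.9 n 1409
   contour@.14 [465.8  11.2] [118.5 110.8] 16.8
   contour@.14 [464.5  10.8] [72.8 74. ] 16.8
side0 blue [ 391  272   97   68 2313] lo [0.511 0.192 0.138] hi [0.624 0.304 0.142]
   top z 0.1416 rect [566.2 246.9] [112.1 109.1] 9.5 n 2289
   contour@.14 [567.  247.2] [109.6 108.8] 9.2
   contour@.14 [566.8 247.4] [76.1 74.7] 9.5
side0 blue [ 50 324  66  67 651] lo [ 0.845 -0.127  0.093] hi [ 0.942 -0.113  0.14 ]
   top z 0.1399 rect [ 882.3 -119.8] [49.5 15.2] 1.2 n 220
   contour@.14 [ 909.4 -100.6] [118.8  38.4] 14.6
```

```bash
python3 - <<'E'
from h import *
from station import ctrl
from scipy.spatial.transform import Rotation as R
o=ctrl.get_obs();print(R.from_euler('xyz',o['eef_rot']).as_matrix().round(3).tolist(), o['ee_pos'].round(4))
for n in ["scene0","side0"]:
    p,d,K,E=load(n)
    P=pts(d,K,E,np.ones_like(d,bool)); P=P[(abs(P[:,0]-.62)<.08)&(abs(P[:,1]+.184)<.08)]
    for a in range(65,165,20):
        Q=P[(P[:,2]>a/1000)&(P[:,2]<a/1000+.02)]
        print(n,a,len(Q),Q.mean(0).round(4) if len(Q) else '')
    for a,b in [(.041,.050),(.051,.060)]:
        Q=P[(P[:,2]>a)&(P[:,2]<b)]; r=cv2.minAreaRect((Q[:,:2]*1000).astype(np.float32));print(a,len(Q),np.round(r[0],1),np.round(r[1],1),round(r[2],1))
    # orange principal direction of the top
    l,s=mask(p,"orange");i=1+np.argmax(s[1:,4]);Q=pts(d,K,E,l==i);Q=Q[Q[:,2]>np.percentile(Q[:,2],95)-.004]
    x=Q[:,:2]-Q[:,:2].mean(0);w,V=np.linalg.eigh(x.T@x);print("dir",np.degrees(np.arctan2(V[1,1],V[0,1])),"c",Q.mean(0))
    print(np.linalg.norm(E[:3,3]-[.62,-.184,.18]))
E
```

```text
[[-0.0, 0.338, 0.941], [-0.001, 0.941, -0.338], [-1.0, -0.001, -0.0]] [0.1858 0.5175 0.205 ]
scene0 65 61 [ 0.6223 -0.183   0.0751]
scene0 85 63 [ 0.6219 -0.1832  0.0948]
scene0 105 70 [ 0.6222 -0.1835  0.1148]
scene0 125 70 [ 0.622  -0.1832  0.1351]
scene0 145 79 [ 0.6221 -0.1832  0.1553]
0.041 735 [ 614.7 -186.5] [81.4 78.4] 15.5
0.051 430 [ 617.2 -185.9] [42.6 40.2] 41.2
dir 131.2888361002484 c [ 0.62026412 -0.18633269  0.19425414]
0.7787593405627551
side0 65 78 [ 0.6218 -0.1815  0.0753]
side0 85 78 [ 0.6217 -0.181   0.0956]
side0 105 78 [ 0.6221 -0.1815  0.1149]
side0 125 88 [ 0.6216 -0.1811  0.1349]
side0 145 84 [ 0.6217 -0.1811  0.1551]
0.041 643 [ 616.4 -186.1] [82.1 81.1] 15.9
0.051 316 [ 619.3 -184.4] [44.5 40.6] 41.7
dir 131.16050299540626 c [ 0.62102258 -0.18212932  0.19369998]
0.9746843666948549
```

```bash
python3 - <<'E'
import cv2
a=cv2.imread("pics/scene0.png")[215:345,125:255];b=cv2.imread("pics/side0.png")[185:315,140:270]
cv2.imwrite("pics/crop0.png",cv2.resize(cv2.hconcat([a,b]),None,fx=3,fy=3,interpolation=cv2.INTER_CUBIC))
E
```

```text
(no output)
```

View pics/crop0.png

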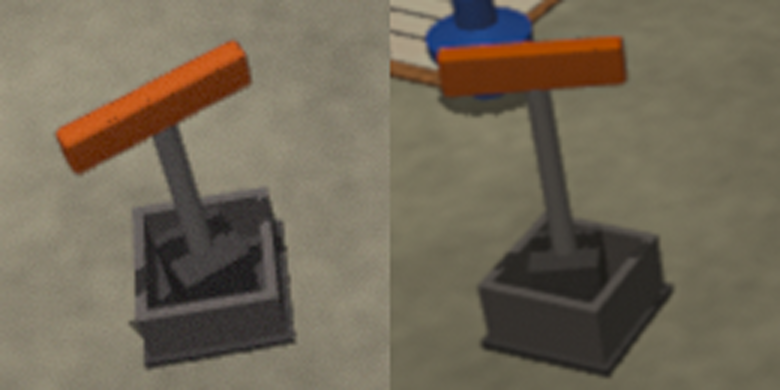

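The key stands upright at about (0.620, -0.185). Its bar runs at 131°, so the jaws go to 41°. I pass over the yellow box on the way to look down its shaft.

Call:
{"name": "jog_arm", "arguments": {"rows": [0.017,-0.032,0.012,0,0,-1.8,0,0.017,-0.032,0.012,0,0,-1.8,0,0.017,-0.032,0.012,0,0,-1.8,0,0.017,-0.032,0.012,0,0,-1.8,0,0.017,-0.032,0.012,0,0,-1.8,0,0.017,-0.032,0.012,0,0,-1.8,0,0.017,-0.032,0.012,0,0,-1.8,0,0.017,-0.032,0.012,0,0,-1.8,0], "squeeze": 40}}

```text
time_s: 0.82
ee_pos: [0.3221, 0.2599, 0.302]
eef_rot: [1.32, 1.571, 0.722]
force: [1.1, 0.1, -0.1]
grip_width: 0.0937
```

Call:
{"name": "jog_arm", "arguments": {"rows": [0.017,-0.032,0,0,0,-1.8,0,0.017,-0.032,0,0,0,-1.8,0,0.017,-0.032,0,0,0,-1.8,0,0.017,-0.032,0,0,0,-1.8,0,0.017,-0.032,0,0,0,-1.8,0,0.017,-0.032,0,0,0,-1.8,0,0.017,-0.032,0,0,0,-1.8,0,0,0,0,0,0,0,0]}}

```text
time_s: 1.48
ee_pos: [0.4424, 0.0334, 0.3008]
eef_rot: [-1.568, 1.57, -2.39]
force: [-0.8, 0.3, 0.6]
grip_width: 0.0941
```

```bash
cat > snap.py <<'E'
import sys,numpy as np,cv2
from station import ctrl
t=sys.argv[1]
for n in sys.argv[2:]:
    m=ctrl.camera_model(n);p,d=ctrl.camera(n);cv2.imwrite(f"pics/{n}{t}.png",p[:,:,::-1]);np.savez(f"{n}{t}.npz",p=p,d=d,K=m["K"],E=m["extrinsics"])
o=ctrl.get_obs()
from scipy.spatial.transform import Rotation as R
r=R.from_euler('xyz',o['eef_rot']).as_matrix()
print(o['time_s'].round(2),o['ee_pos'].round(4),"jawyaw",np.degrees(np.arctan2(r[1,1],r[0,1])).round(2),"tool x",r[:,0].round(3),"q",o['qpos'].round(3),"F",o['force'].round(1),"M",o['moment'].round(2),o['grip_width'].round(4))
E
python3 snap.py 1 wrist
```

```text
Traceback (most recent call last):
  File "snap.py", line 9, in <module>
    print(o['time_s'].round(2),o['ee_pos'].round(4),"jawyaw",np.degrees(np.arctan2(r[1,1],r[0,1])).round(2),"tool x",r[:,0].round(3),"q",o['qpos'].round(3),"F",o['force'].round(1),"M",o['moment'].round(2),o['grip_width'].round(4))
          ^^^^^^^^^^^^^^^^^
AttributeError: 'float' object has no attribute 'round'
```

View pics/wrist1.png

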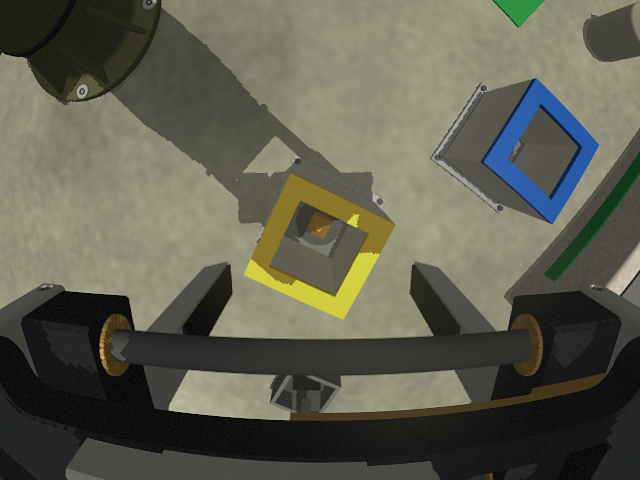

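The wrist view shows the yellow collar at about (318,245), with the brass stem in the shaft near (318,223), partly in shadow.

```bash
sed -i "s/o\['time_s'\].round(2)/round(float(o['time_s']),2)/" snap.py
cat >> h.py <<'E'
def fray(uv,K,E):
    uv=np.atleast_2d(uv).astype(float);x=uv-[K[0,2],K[1,2]];r=np.linalg.norm(x,axis=1);t=r/K[0,0]
    s=np.where(r>1e-9,np.sin(t)/np.maximum(r,1e-9),0)
    return np.c_[x*s[:,None],np.cos(t)]@E[:3,:3].T
def fplane(uv,K,E,h):
    r=fray(uv,K,E);return E[:3,3]+r*((h-E[2,3])/r[:,2])[:,None]
E
python3 - <<'E'
from h import *
p,d,K,E=load("wrist1")
hsv=cv2.cvtColor(p,cv2.COLOR_RGB2HSV)
m=cv2.inRange(hsv,np.array((22,150,60)),np.array((34,255,255)))
cs,_=cv2.findContours(m,cv2.RETR_CCOMP,2)
for q in cs:
    if cv2.contourArea(q)>1500:
        Q=fplane(q[:,0],K,E,.140);r=cv2.minAreaRect((Q[:,:2]*1000).astype(np.float32));print(np.round(r[0],1),np.round(r[1],1),round(r[2],1))
print(E[:3,3])
c=p[195:285,270:370,::-1];cv2.imwrite("pics/wrist1c.png",cv2.resize(c,None,fx=7,fy=6.6,interpolation=cv2.INTER_CUBIC)*1)
E
```

```text
[461.    8.8] [109.7 110.3] 16.8
[460.    9.4] [72.8 71.8] 17.0
[0.39660432 0.08302451 0.48015747]
```

View pics/wrist1c.png

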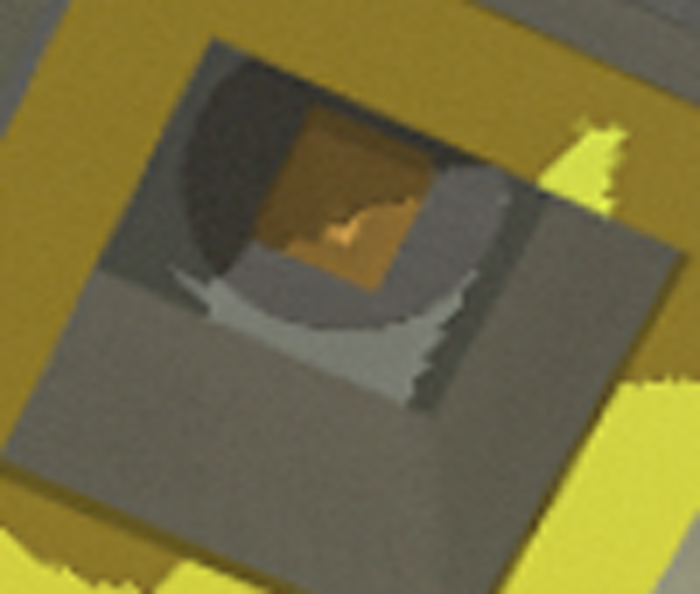

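```bash
python3 - <<'E'
from h import *
p,d,K,E=load("wrist1")
def c(x,y):return [270+x/7-.4,195+y/6.6-.4]
Q=fplane([c(250,240),c(378,292),c(437,168),c(312,105)],K,E,.035);print(Q.round(4),Q.mean(0));
for i in range(4):
    v=Q[(i+1)%4]-Q[i];print(np.linalg.norm(v),np.degrees(np.arctan2(v[1],v[0]))%90)
E
python3 snap.py 1b
```

```text
[[ 0.4532 -0.0069  0.035 ]
 [ 0.4765  0.0011  0.035 ]
 [ 0.4679  0.0255  0.035 ]
 [ 0.4438  0.0193  0.035 ]] [0.46033722 0.00976285 0.035     ]
0.024646577931038055 18.95190890424284
0.02583600626358127 19.484193375556302
0.02479477155474851 14.367873030698604
0.027818234122682677 19.58813870275405Traceback (most recent call last):
  File "snap.py", line 9, in <module>
    print(round(float(o['time_s']),2),o['ee_pos'].round(4),"jawyaw",np.degrees(np.arctan2(r[1,1],r[0,1])).round(2),"tool x",r[:,0].round(3),"q",o['qpos'].round(3),"F",o['force'].round(1),"M",o['moment'].round(2),o['grip_width'].round(4))
                                                                                                                                                                                                                    ^^^^^^^^^^^^^^^^^^^^^
AttributeError: 'float' object has no attribute 'round'
```

Call:
{"name": "jog_arm", "arguments": {"rows": [0.022,-0.027,0,0,0,-0.3,0,0.022,-0.027,0,0,0,-0.3,0,0.022,-0.027,0,0,0,-0.3,0,0.022,-0.027,0,0,0,-0.3,0,0.022,-0.027,0,0,0,-0.3,0,0.022,-0.027,0,0,0,-0.3,0,0.022,-0.027,0,0,0,-0.2,0,0.022,-0.027,0,0,0,0,0]}}

```text
time_s: 2.2
ee_pos: [0.6178, -0.1783, 0.3014]
eef_rot: [3.006, 1.57, 2.156]
force: [0.0, 0.6, 0.2]
grip_width: 0.0942
```

Call:
{"name": "jog_arm", "arguments": {"rows": [0,0,-0.02,0,0,0,0,0,0,-0.02,0,0,0,0,0,0,-0.02,0,0,0,0,0,0,0,0,0,0,0]}}

```text
time_s: 2.53
ee_pos: [0.6159, -0.1768, 0.2371]
eef_rot: [-2.651, 1.564, 2.782]
force: [0.0, 0.6, -0.1]
grip_width: 0.0942
```

```bash
sed -i "s/o\['grip_width'\].round(4)/o['grip_width']/" snap.py; python3 snap.py 2 wrist; python3 - <<'E'
from h import *
p,d,K,E=load("wrist2")
l,s=mask(p,"orange");i=1+np.argmax(s[1:,4]);print(s[i])
for h in (.194,):
  v,u=np.nonzero(l==i);Q=fplane(np.c_[u,v],K,E,h);r=cv2.minAreaRect((Q[:,:2]*1000).astype(np.float32));print(np.round(r[0],1),np.round(r[1],1),round(r[2],1))
E
```

```text
2.58 [ 0.6164 -0.177   0.2399] jawyaw 41.32 tool x [-0.003  0.001 -1.   ] q [-0.337  0.491  1.178  0.     1.476 -1.058] F [-0.5 -0.4  0.4] M [ 0.05 -0.01 -0.01] 0.09401849165026419
[302 190  21  70 842]
[ 598.9 -166. ] [12.4 43.4] 41.4
```

View pics/wrist2.png

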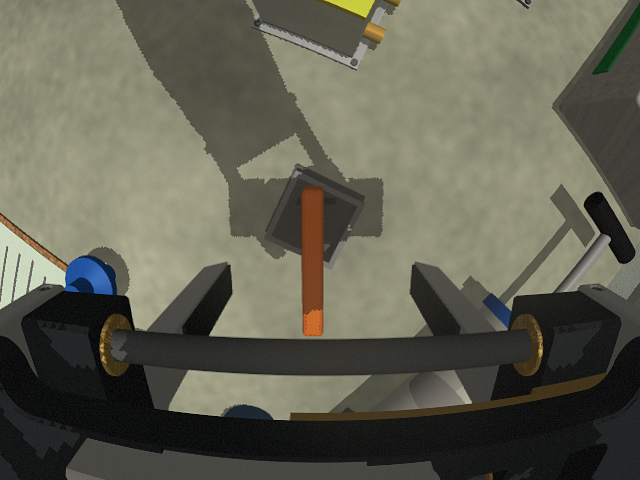

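The wrist view shows the whole bar, from (313,187) to (313,335), with its long axis square to the jaw direction.

```bash
python3 - <<'E'
from h import *
p,d,K,E=load("wrist2")
hsv=cv2.cvtColor(p,cv2.COLOR_RGB2HSV)
m=cv2.inRange(hsv,np.array((2,170,60)),np.array((20,255,255)));m[:,:290]=0;m[:,335:]=0;m[345:]=0;m[:170]=0
v,u=np.nonzero(m);print(u.min(),u.max(),v.min(),v.max())
Q=fplane(np.c_[u,v],K,E,.194);r=cv2.minAreaRect((Q[:,:2]*1000).astype(np.float32));print(np.round(r[0],1),np.round(r[1],1),round(r[2],1))
E
```

```text
301 323 186 335
[ 615.9 -185.5] [ 13.5 100. ] 40.9
```

Call:
{"name": "jog_arm", "arguments": {"rows": [0.001,-0.004,-0.02,0,0,0,0,0.001,-0.004,-0.02,0,0,0,0,0,0,-0.02,0,0,0,0,0,0,-0.018,0,0,0,0,0,0,0,0,0,0,0.6,0,0,0,0,0,0,0.8,0,0,0,0,0,0,1,0,0,0,0,0,0,1], "squeeze": 40}}

```text
time_s: 3.25
ee_pos: [0.6196, -0.1863, 0.1656]
eef_rot: [0.505, 1.568, -0.346]
force: [0.1, 0.1, 0.4]
grip_width: 0.0708
```

Call:
{"name": "jog_arm", "arguments": {"rows": [0,0,0,0,0,0,1,0,0,0,0,0,0,1,0,0,0,0,0,0,1,0,0,0,0,0,0,1,0,0,0,0,0,0,1,0,0,0,0,0,0,1]}}

```text
time_s: 3.75
ee_pos: [0.6189, -0.1864, 0.1635]
eef_rot: [-1.259, 1.571, -2.11]
force: [0.3, -0.1, 0.6]
grip_width: 0.031
```

```bash
python3 snap.py 3 scene side
```

```text
3.85 [ 0.6189 -0.1864  0.1634] jawyaw 41.24 tool x [-0.  0. -1.] q [-0.349  0.549  1.269  0.     1.324 -1.069] F [-0.9 -0.8  0. ] M [-0.02  0.    0.04] 0.02268045426074362
```

Still closing, so I let it finish.

Call:
{"name": "jog_arm", "arguments": {"rows": [0,0,0,0,0,0,1,0,0,0,0,0,0,1,0,0,0,0,0,0,1,0,0,0,0,0,0,1,0,0,0,0,0,0,1,0,0,0,0,0,0,1]}}

```text
time_s: 4.35
ee_pos: [0.6188, -0.1864, 0.1633]
eef_rot: [-2.324, 1.571, 3.109]
force: [-0.8, -0.1, -0.9]
grip_width: 0.0138
```

Call:
{"name": "jog_arm", "arguments": {"rows": [0,0,0.006,0,0,0,1,0,0,0.014,0,0,0,1,0,0,0.025,0,0,0,1,0,0,0.03,0,0,0,1,0,0,0.03,0,0,0,1,0,0,0.03,0,0,0,1,0,0,0.025,0,0,0,1,0,0,0.01,0,0,0,1]}}

```text
time_s: 5.02
ee_pos: [0.6192, -0.1864, 0.3378]
eef_rot: [0.519, 1.566, -0.332]
force: [-0.3, -0.8, -2.6]
grip_width: 0.0139
```

Call:
{"name": "jog_arm", "arguments": {"rows": [0,0,0,0,0,0,1,0,0,0,0,0,0,1]}}

```text
time_s: 5.18
ee_pos: [0.6188, -0.1863, 0.3322]
eef_rot: [-2.674, 1.57, 2.758]
force: [-1.2, 0.0, -3.8]
grip_width: 0.0136
```

```bash
python3 snap.py 4 scene side; python3 - <<'E'
import cv2
a=cv2.imread("pics/scene4.png")[100:340,80:330];b=cv2.imread("pics/side4.png")[60:300,80:330]
cv2.imwrite("pics/crop4.png",cv2.resize(cv2.hconcat([a,b]),None,fx=1.6,fy=1.6,interpolation=cv2.INTER_CUBIC))
E
```

```text
5.28 [ 0.6186 -0.1863  0.3311] jawyaw 41.24 tool x [-0.003  0.001 -1.   ] q [-0.349  0.482  0.987  0.     1.676 -1.069] F [-0.7  0.  -2.1] M [-0.05  0.06  0.03] 0.01375854191343051
```

View pics/crop4.png

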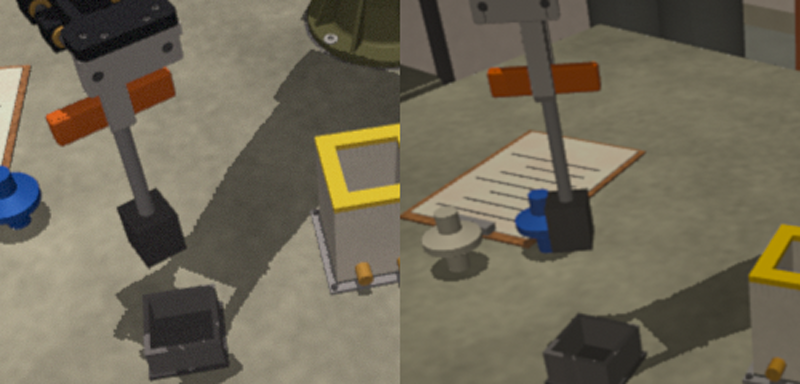

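The key hangs straight in both views. Now I measure the shank and socket against the TCP for tilt or offset.

```bash
python3 - <<'E'
from h import *
from scipy.optimize import least_squares
for n in ["scene4","side4"]:
    p,d,K,E=load(n)
    P=pts(d,K,E,np.ones_like(d,bool)); P=P[(abs(P[:,0]-.62)<.07)&(abs(P[:,1]+.184)<.07)&(P[:,2]>.16)]
    S=P[(P[:,2]>.24)&(P[:,2]<.325)]
    f=lambda x:np.hypot(S[:,0]-x[0]-x[2]*(S[:,2]-.28),S[:,1]-x[1]-x[3]*(S[:,2]-.28))-.007
    c=E[:3,3]-[.62,-.18,.28];c=c/np.hypot(*c[:2])
    x0=[S[:,0].mean()-.005*c[0],S[:,1].mean()-.005*c[1],0,0]
    r=least_squares(f,x0,loss="soft_l1",f_scale=.001);x=r.x
    print(n,len(S),"axis@.28",x[:2].round(4),"tilt",x[2:].round(4),"axis@foot .175",(x[:2]+x[2:]*-.105).round(4),"rms",np.sqrt((f(x)**2).mean()))
    Q=P[P[:,2]<.226];T=Q[(Q[:,2]>.217)];print("socket zmin",np.percentile(Q[:,2],1).round(4),"zmax",np.percentile(Q[:,2],99).round(4))
    r=cv2.minAreaRect((Q[:,:2]*1000).astype(np.float32));print(len(Q),np.round(r[0],1),np.round(r[1],1),round(r[2],1))
E
```

```text
scene4 488 axis@.28 [ 0.618 -0.185] tilt [ 0.0014 -0.003 ] axis@foot .175 [ 0.6179 -0.1846] rms 0.0007277943572674063
socket zmin 0.1759 zmax 0.2259
1078 [ 618.7 -184.3] [43.7 40.5] 41.0
side4 474 axis@.28 [ 0.6189 -0.1843] tilt [0.0033 0.0047] axis@foot .175 [ 0.6185 -0.1848] rms 0.0011545256199684208
socket zmin 0.1752 zmax 0.2258
1006 [ 619.5 -183.4] [45.9 40.7] 41.0
```

Call:
{"name": "jog_arm", "arguments": {"rows": [-0.01,0.012,0,0,0,-2,1,-0.02,0.025,0,0,0,-3,1,-0.026,0.032,0,0,0,-3,1,-0.026,0.032,0,0,0,-3,1,-0.026,0.032,0,0,0,-3,1,-0.026,0.032,0,0,0,-3,1,-0.016,0.019,0,0,0,-3,1,-0.008,0.01,0,0,0,-2,1]}}

```text
time_s: 5.95
ee_pos: [0.4587, 0.0097, 0.3326]
eef_rot: [-2.26, 1.57, 2.787]
force: [0.0, 0.2, -2.0]
grip_width: 0.014
```

Call:
{"name": "jog_arm", "arguments": {"rows": [0,0,0,0,0,0,1,0,0,0,0,0,0,1]}}

```text
time_s: 6.12
ee_pos: [0.4607, 0.0078, 0.3327]
eef_rot: [-1.819, 1.57, -3.052]
force: [-0.3, 0.1, -3.3]
grip_width: 0.0136
```

```bash
python3 snap.py 5 scene side; python3 - <<'E'
from h import *
from scipy.optimize import least_squares
for n in ["scene5","side5"]:
    p,d,K,E=load(n)
    P=pts(d,K,E,np.ones_like(d,bool)); P=P[(abs(P[:,0]-.46)<.07)&(abs(P[:,1]-.01)<.07)&(P[:,2]>.16)]
    S=P[(P[:,2]>.24)&(P[:,2]<.325)]
    f=lambda x:np.hypot(S[:,0]-x[0]-x[2]*(S[:,2]-.28),S[:,1]-x[1]-x[3]*(S[:,2]-.28))-.007
    c=E[:3,3]-[.46,.01,.28];c=c/np.hypot(*c[:2])
    x0=[S[:,0].mean()-.005*c[0],S[:,1].mean()-.005*c[1],0,0]
    x=least_squares(f,x0,loss="soft_l1",f_scale=.001).x
    print(n,len(S),"axis@.28",x[:2].round(4),"tilt",x[2:].round(4),"axis@foot",(x[:2]+x[2:]*-.105).round(4))
    Q=P[P[:,2]<.226];print("zmin",np.percentile(Q[:,2],1).round(4))
    r=cv2.minAreaRect((Q[:,:2]*1000).astype(np.float32));print(len(Q),np.round(r[0],1),np.round(r[1],1),round(r[2],1))
    l,s=mask(p,"yellow")
E
```

```text
6.22 [0.4612 0.0071 0.3326] jawyaw 19.28 tool x [-0.001 -0.    -1.   ] q [-0.064  0.03   1.543 -0.     1.57  -0.4  ] F [ 0.3 -0.2 -2.4] M [-0.04  0.05  0.03] 0.013527832094914843
scene5 399 axis@.28 [0.4602 0.0093] tilt [ 0.0007 -0.0005] axis@foot [0.4601 0.0094]
zmin 0.1766
789 [461.6   9.6] [44.2 40.7] 19.7
side5 451 axis@.28 [0.4615 0.0093] tilt [0.007  0.0048] axis@foot [0.4607 0.0088]
zmin 0.1762
939 [462.7   9.8] [46.7 41.5] 19.9
```

View pics/scene5.png

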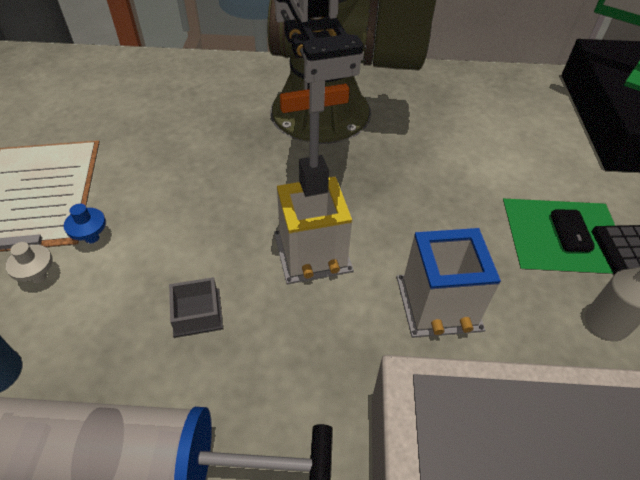

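The key axis at (0.4605, 0.009) matches the stem axis, and its yaw of 19° matches the stem, so I lower it.

Call:
{"name": "jog_arm", "arguments": {"rows": [0,0,-0.01,0,0,0,1,0,0,-0.02,0,0,0,1,0,0,-0.02,0,0,0,1,0,0,-0.02,0,0,0,1,0,0,-0.02,0,0,0,1,0,0,-0.02,0,0,0,1,0,0,-0.01,0,0,0,1,0,0,0,0,0,0,1]}}

```text
time_s: 6.88
ee_pos: [0.46, 0.0072, 0.2108]
eef_rot: [-1.958, 1.566, 3.09]
force: [-0.2, -0.0, -3.1]
grip_width: 0.0134
```

Call:
{"name": "jog_arm", "arguments": {"rows": [0,0,-0.006,0,0,0,1,0,0,-0.006,0,0,0,1,0,0,-0.006,0,0,0,1,0,0,-0.006,0,0,0,1,0,0,0,0,0,0,1]}}

```text
time_s: 7.3
ee_pos: [0.4605, 0.0076, 0.1884]
eef_rot: [-1.946, 1.569, 3.102]
force: [-0.4, -0.1, -3.1]
grip_width: 0.014
```

Call:
{"name": "jog_arm", "arguments": {"rows": [0,0,-0.006,0,0,0,1,0,0,-0.006,0,0,0,1,0,0,-0.005,0,0,0,1,0,0,-0.003,0,0,0,1,0,0,-0.002,0,0,0,1,0,0,0,0,0,0,1]}}

```text
time_s: 7.8
ee_pos: [0.4611, 0.0076, 0.1675]
eef_rot: [1.078, 1.57, -0.157]
force: [-0.3, 0.3, -2.2]
grip_width: 0.0133
```

```bash
python3 snap.py 6 scene
```

```text
7.85 [0.461  0.0076 0.1675] jawyaw 19.24 tool x [ 0. -0. -1.] q [-0.063  0.139  1.81  -0.     1.193 -0.399] F [-0.1 -0.5 -3.8] M [-0.05  0.05 -0.  ] 0.013684071572064097
```

Call:
{"name": "jog_arm", "arguments": {"rows": [0,0,-0.001,0,0,0,1,0,0,-0.001,0,0,0,1,0,0,0,0,0,0,1]}}

```text
time_s: 8.1
ee_pos: [0.4616, 0.0075, 0.1672]
eef_rot: [1.087, 1.568, -0.148]
force: [-4.2, -0.8, 16.8]
grip_width: 0.0136
```

Seated: the bar centre is at 0.186 and there is about 19 N of floor contact. I relieve it slightly, then turn.

Call:
{"name": "jog_arm", "arguments": {"rows": [0,0,0.0015,0,0,0,1,0,0,0,0,0,0,1,0.0001,0.0002,0,0,0,4,1,0.0001,0.0002,0,0,0,6,1,0.0001,0.0002,0,0,0,6,1,0.0001,0.0002,0,0,0,6,1,0.0001,0.0002,0,0,0,6,1,0,0,0,0,0,0,1]}}

```text
time_s: 8.77
ee_pos: [0.4617, 0.0085, 0.1673]
eef_rot: [0.469, 1.57, -0.272]
force: [0.6, -0.6, 3.8]
grip_width: 0.0139
```

```bash
python3 snap.py 7
```

```text
8.77 [0.4617 0.0085 0.1673] jawyaw 47.52 tool x [ 0.001 -0.    -1.   ] q [-0.061  0.14   1.809 -0.     1.191 -0.89 ] F [ 0.6 -0.6  3.8] M [-0.32 -0.01  0.06] 0.0138797464917013
```

Call:
{"name": "jog_arm", "arguments": {"rows": [0.0001,0.0002,0,0,0,6,1,0.0001,0.0002,0,0,0,6,1,0.0001,0.0002,0,0,0,6,1,0.0001,0.0002,0,0,0,6,1,0.0001,0.0002,0,0,0,6,1,0.0001,0.0002,0,0,0,6,1,0.0001,0.0001,0,0,0,6,1,0,0,0,0,0,0,1]}}

```text
time_s: 9.43
ee_pos: [0.4623, 0.0096, 0.1673]
eef_rot: [-0.925, 1.57, -0.937]
force: [-2.2, -3.0, 4.8]
grip_width: 0.0139
```

```bash
python3 snap.py 8
```

```text
9.43 [0.4623 0.0096 0.1673] jawyaw 89.34 tool x [ 0.001 -0.001 -1.   ] q [-5.800e-02  1.420e-01  1.807e+00 -1.000e-03  1.192e+00 -1.617e+00] F [-2.2 -3.   4.8] M [-0.87  0.43  0.09] 0.013905204948423627
```

Call:
{"name": "jog_arm", "arguments": {"rows": [0,0.0001,0,0,0,3,1,0,0.0001,0,0,0,3,1,0,0,0,0,0,0,1]}}

```text
time_s: 9.68
ee_pos: [0.4623, 0.0097, 0.1673]
eef_rot: [-1.046, 1.57, -0.957]
force: [-1.7, -4.0, 4.7]
grip_width: 0.0139
```

```bash
python3 snap.py 9
```

```text
9.68 [0.4623 0.0097 0.1673] jawyaw 95.11 tool x [ 0.001 -0.001 -1.   ] q [-5.800e-02  1.420e-01  1.807e+00 -1.000e-03  1.192e+00 -1.717e+00] F [-1.7 -4.   4.7] M [-0.9   0.35 -0.11] 0.01391854792271514
```

Call:
{"name": "jog_arm", "arguments": {"rows": [0,0,0,0,0,3,1,0,0,0,0,0,3,1,0,0,0,0,0,0,1]}}

```text
time_s: 9.93
ee_pos: [0.4623, 0.0098, 0.1673]
eef_rot: [-1.106, 1.57, -0.912]
force: [-1.3, -3.2, 5.3]
grip_width: 0.0136
```

```bash
python3 snap.py 10
```

```text
9.93 [0.4623 0.0098 0.1673] jawyaw 101.11 tool x [ 0.001 -0.001 -1.   ] q [-5.800e-02  1.420e-01  1.807e+00 -1.000e-03  1.192e+00 -1.822e+00] F [-1.3 -3.2  5.3] M [-0.77  0.4  -0.07] 0.013563948894907356
```

Call:
{"name": "jog_arm", "arguments": {"rows": [0,0,0,0,0,3,1,0,0,0,0,0,0,1]}}

```text
time_s: 10.1
ee_pos: [0.4623, 0.0098, 0.1673]
eef_rot: [-1.136, 1.57, -0.89]
force: [-0.7, -3.0, 4.6]
grip_width: 0.0131
```

```bash
python3 snap.py 11
```

```text
10.1 [0.4623 0.0098 0.1673] jawyaw 104.09 tool x [ 0.001 -0.001 -1.   ] q [-5.800e-02  1.420e-01  1.807e+00 -1.000e-03  1.192e+00 -1.874e+00] F [-0.7 -3.   4.6] M [-0.78  0.38 -0.12] 0.0131073746620414
```

Call:
{"name": "jog_arm", "arguments": {"rows": [0,0,0,0,0,3,1,0,0,0,0,0,0,1]}}

```text
time_s: 10.27
ee_pos: [0.4622, 0.0098, 0.1673]
eef_rot: [-1.109, 1.57, -0.811]
force: [-1.6, -3.2, 5.8]
grip_width: 0.0141
```

```bash
python3 snap.py 12
```

```text
10.27 [0.4622 0.0098 0.1673] jawyaw 107.08 tool x [ 0.001 -0.001 -1.   ] q [-5.800e-02  1.420e-01  1.807e+00 -1.000e-03  1.192e+00 -1.926e+00] F [-1.6 -3.2  5.8] M [-0.76  0.41 -0.3 ] 0.0140743771025626
```

Call:
{"name": "jog_arm", "arguments": {"rows": [0,0,0,0,0,3,1,0,0,0,0,0,0,1], "squeeze": 55}}

```text
time_s: 10.43
ee_pos: [0.4622, 0.0099, 0.1673]
eef_rot: [-0.997, 1.57, -0.647]
force: [-1.5, -2.7, 6.3]
grip_width: 0.0134
```

```bash
python3 snap.py 13 scene wrist;python3 - <<'E'
from h import *
p,d,K,E=load("scene13")
l,s=mask(p,"orange");i=1+np.argmax(s[1:,4]);Q=pts(d,K,E,l==i);print(len(Q),np.percentile(Q,2,0),np.percentile(Q,98,0))
r=cv2.minAreaRect((Q[:,:2]*1000).astype(np.float32));print(r)
E
```

```text
10.53 [0.4622 0.0098 0.1673] jawyaw 109.89 tool x [ 0.001 -0.    -1.   ] q [-0.058  0.142  1.807 -0.     1.192 -1.976] F [-2.1 -3.1  5.1] M [-0.63  0.43 -0.53] 0.013406138026874174
263 [0.44617531 0.00672648 0.17980866] [0.51047163 0.02964302 0.20063128]
((474.7420959472656, 14.524789810180664), (74.7733154296875, 12.999473571777344), 17.570011138916016)
```

View pics/wrist13.png

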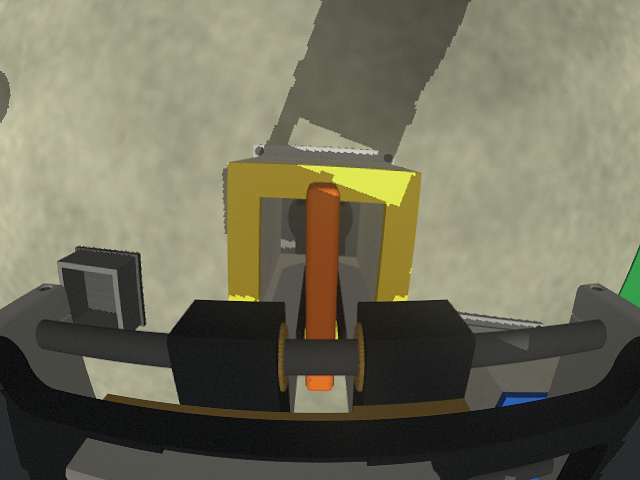

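View pics/scene13.png

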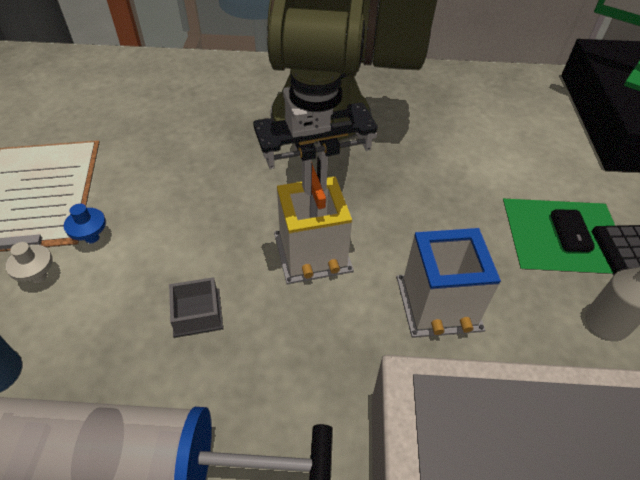

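Torque about z has risen steadily to 0.53 N m. That is well above the 0.1 N m friction, and it began at about 103°, the jaw angle expected for the stop. The wrist view shows the bar still square in the jaws. I back off a few degrees, which is within the play, to unload it, then release.

Call:
{"name": "jog_arm", "arguments": {"rows": [0,0,0,0,0,-4,1,0,0,0,0,0,-4,1,0,0,0.0006,0,0,-2,1,0,0,0,0,0,0,1]}}

```text
time_s: 10.87
ee_pos: [0.462, 0.0098, 0.1673]
eef_rot: [-2.192, 1.57, -2.019]
force: [-0.5, -2.9, -1.3]
grip_width: 0.0139
```

```bash
python3 snap.py 14
```

```text
10.87 [0.462  0.0098 0.1673] jawyaw 99.88 tool x [-0.    -0.001 -1.   ] q [-5.800e-02  1.420e-01  1.807e+00 -1.000e-03  1.193e+00 -1.801e+00] F [-0.5 -2.9 -1.3] M [-0.93 -0.01 -0.03] 0.013947809021637858
```

Call:
{"name": "jog_arm", "arguments": {"rows": [0,-0.0008,0,0,0,0,1,0,0,0,0,0,0,1,0,0,0,0,0,0,0.8,0,0,0,0,0,0,0.7,0,0,0,0,0,0,0.5,0,0,0,0,0,0,0.3,0,0,0,0,0,0,0.1,0,0,0,0,0,0,0], "squeeze": 20}}

```text
time_s: 11.53
ee_pos: [0.4621, 0.0094, 0.1676]
eef_rot: [0.346, 1.571, 0.525]
force: [0.2, -0.3, -0.1]
grip_width: 0.0487
```

Call:
{"name": "jog_arm", "arguments": {"rows": [0,0,0,0,0,0,0,0,0,0,0,0,0,0,0,0,0,0,0,0,0,0,0,0,0,0,0,0,0,0,0,0,0,0,0,0,0,0,0,0,0,0,0,0,0,0,0,0,0,0,0,0,0,0,0,0]}}

```text
time_s: 12.2
ee_pos: [0.4621, 0.0093, 0.1675]
eef_rot: [-2.54, 1.571, -2.362]
force: [0.1, 0.3, 0.7]
grip_width: 0.0938
```

```bash
python3 snap.py 15 wrist
```

```text
12.25 [0.4621 0.0093 0.1675] jawyaw 100.24 tool x [-0.  0. -1.] q [-0.059  0.142  1.807  0.     1.193 -1.809] F [-0.5 -0.  -0.3] M [ 0.04  0.01 -0.04] 0.09374278341530431
```

View pics/wrist15.png

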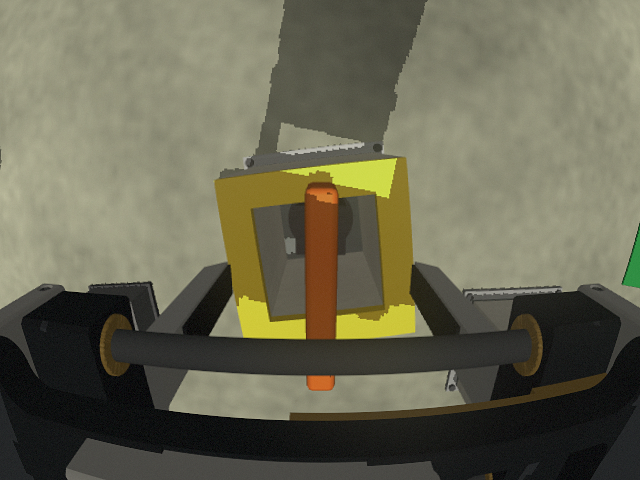

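Released: the bar runs from (320,185) to (320,388) between the open fingers, and the key stands free. I lift straight up.

Call:
{"name": "jog_arm", "arguments": {"rows": [0,0,0.01,0,0,0,0,0,0,0.02,0,0,0,0,0,0,0.03,0,0,0,0,0,0,0.03,0,0,0,0,0,0,0.03,0,0,0,0,0,0,0.03,0,0,0,0,0,0,0.02,0,0,0,0,0,0,0,0,0,0,0]}}

```text
time_s: 12.92
ee_pos: [0.4628, 0.0093, 0.3424]
eef_rot: [-0.24, 1.564, -0.061]
force: [0.4, -0.5, 0.4]
grip_width: 0.0942
```

```bash
python3 snap.py 16 wrist scene side;python3 - <<'E'
from h import *
for n in ["scene16","side16"]:
    p,d,K,E=load(n)
    l,s=mask(p,"orange");i=1+np.argmax(s[1:,4]);Q=pts(d,K,E,l==i);print(len(Q),np.percentile(Q,2,0).round(3),np.percentile(Q,98,0).round(4))
    T=Q[Q[:,2]>np.percentile(Q[:,2],95)-.004]
    print(cv2.minAreaRect((T[:,:2]*1000).astype(np.float32)))
p,d,K,E=load("wrist16")
hsv=cv2.cvtColor(p,cv2.COLOR_RGB2HSV);m=cv2.inRange(hsv,np.array((2,170,60)),np.array((18,255,255)));n,l,s,c=cv2.connectedComponentsWithStats(m)
i=1+np.argmax(s[1:,4]);v,u=np.nonzero(l==i);print(s[i],cv2.minAreaRect((fplane(np.c_[u,v],K,E,.198)[:,:2]*1000).astype(np.float32)))
E
```

```text
13.07 [0.4618 0.0094 0.337 ] jawyaw 100.25 tool x [-0.001  0.    -1.   ] q [-0.059  0.03   1.533 -0.     1.579 -1.809] F [-0.3 -0.4  0.4] M [ 0.02  0.02 -0.01] 0.0935546466807483
380 [ 0.417 -0.002  0.18 ] [0.5117 0.0222 0.2005]
((462.1192932128906, 9.496784210205078), (99.9986572265625, 12.755547523498535), 9.767190933227539)
239 [0.424 0.007 0.176] [0.5132 0.0249 0.1995]
((465.3055419921875, 13.133273124694824), (98.15084838867188, 13.230013847351074), 8.152082443237305)
[ 314  162   16  109 1591] ((459.7738037109375, 8.808032035827637), (98.50930786132812, 13.071425437927246), 10.025334358215332)
```

View pics/wrist16.png

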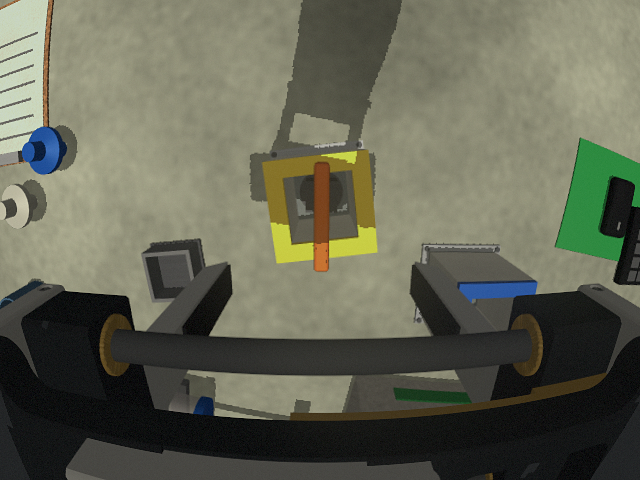

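View pics/side16.png

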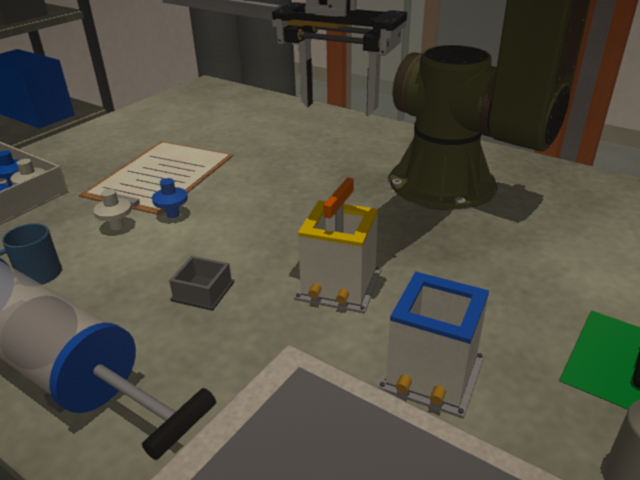

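```bash
python3 -c "
from station import ctrl
print(ctrl.hand_in())"
```

```text
the job is handed in; nothing more can be done
None
```

The key is standing upright on the yellow-collared valve, turned anticlockwise to its stop and released. I never went near the blue box. The job was handed in at about 13 s of robot time.

- **Seating:** the bar centre came down to about 0.186 m against the 0.185 m given. The floor pushed back with up to about 19 N there, and I eased that off before turning.
- **Turn:** I turned the key about 91°, from 19° to 110°. Most of the first 25° or so was play between key and stem. From about 103°, where the stop was expected, the torque climbed steadily to 0.53 N m. That is well above the 0.1 N m needed to turn the stem, so I took it as the stop. I then backed off 10° within the play before opening the gripper.
- **After release:** the bar sits at 100° yaw with its top at about 0.200 m, roughly 2 mm above nominal. The collar heights read high by about the same amount, so I put that down to depth bias. The force readings are near zero and the gripper is clear, about 0.17 m up.
- **Not seen directly:** the brass stem is hidden inside the socket, so "open" is inferred from the torque and the angle. The key also went about 7° past the nominal stop angle plus play, which I put down to give in the arm and the loose fit.
- **Small disagreement:** the side camera places the bar centre about 4–5 mm from the scene and wrist cameras, which agree with each other to about 2 mm. I trusted those two.

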